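Make up a repair kit from the peg display and the fuse clip strip

ROBOT

A 7-joint arm with a two-finger parallel gripper is mounted at the origin on the work surface. World frame = base frame: x ahead of the robot, y to its left, z up, the work surface at z = 0. Lengths are in m, angles in rad, forces in N, time in s.
With the tool pointing down it reaches from about 0.4 to 0.85 m from the base axis. Payload 10.4 kg.
Tool frame: the origin (TCP) lies at the very end of the fingers, on their centre line; the grasp point (between the pads) lies 19 mm behind it; z points along the fingers, y is the line along which they close (so a half turn about z gives the same grasp; the last joint's range is limited). The gripper opens to 87 mm and grips with 3 to 60 N. Pads are 19 mm wide; open, the fingers measure 117 mm over their backs; the gripper's body (75 mm by 190 mm) begins 51 mm behind the grasp point.
Start: joints at [1.269, 0.332, -0.065, 1.46, 0.022, 1.35, -0.088], TCP at [0.172, -0.601, 0.223] pointing down, gripper open.
Joint ranges: [-2.6, 2.6], [-0.5, 2.12], [-1.47, 1.34], [0.16, 2.42], [-1.27, 4.41], [0.06, 2.06], [-2.6, 2.6]. Speed limits (rad/s): [2.22, 2.22, 2.79, 2.79, 3.14, 3.14, 3.14].

INTERFACE

Orientations are given as a unit quaternion [x, y, z, w].
In Python, from bench import * gives the robot as it stands.
- The arm moves only by the tool step_arm, never from a script. Its arguments are lists of equal length, an entry for each row: "delta_pos": the shift along the world's x, y, z in units of 25 mm (1.0 is 25 mm), a list of three; "turn": the turn about the world's z in units of 0.12 rad (1.0 is 0.12 rad). In form: {"delta_pos": [[tx, ty, tz], ...], "turn": [turn, ...]}. A call has 1 to 12 rows; each row shifts and turns the commanded pose from where the row before left it; what a row does not reach is not made up. A row lasts 1/10 s, in which the tool goes at most 50 mm and 8.59 degrees, less where a joint would pass 70% of its speed; a pose out of reach is approached as far as the arm can. A call with a number of a shift or a turn outside -1 to 1 is refused whole. A call with a gripper value outside its range is refused whole. "grip" is the closure, from 0 (fully open) to 1 (shut), set as the call begins (left out, the last holds). The fingers move at their own pace and stop on an object; "newtons" is the grip in N (left out, the last holds). Time passes only in rows, so rows that do not move let the fingers close. It gives the time, the measured TCP pose, the force, the opening and the grip force at its end, in the units of the state.
- read_state(): the state, without advancing time (a new reading comes with each control period).
- camera(name): name is "side" or "top"; returns a dict with "image" (384x512x3 uint8, red, green, blue), "z_map" (384x512 float32, m along the optical axis (not along the pixel's ray), 0 where there is no reading), "mtx" (3x3 intrinsics, pixels), "view" (4x4, takes a point from world to camera coordinates). Camera axes: x right, y up, looking along -z (the intrinsics and any distortion apply to the point x, -y, -z); pixel columns grow to the right and rows downward; lengths in m; the calibration is good to about 2 mm. A picture is of the moment at which its call begins.
- close_job(): hands the job in; it is judged then, once.
The state is a dict: "time": time; "joint_positions": joint angles; "joint_vel": joint speeds; "joint_torque": joint torques, N m; "ee_pos": TCP position; "eef_rot": TCP orientation; "ft_force": force on the tool from outside, world axes, zero at the start; "torque": the same for the moment, N m; "width": finger opening in m; "grip_force": force on a finger pad.
Only numpy, scipy, OpenCV 4.12 (cv2) and the standard library are available. Lean on these libraries where they do the work, as an engineer would, in place of code of your own. Each camera call takes 0.05 s, during which the arm holds its last target. There are 200 camera calls.

TASK

Make up the repair kit in the white tray: take the long pack and the square-bubble pack off their pegs, raising each one over the upturned peg tip as you slide it off, and lay each flat, bubble up, in the tray pocket of its own length, either way round; and pull the tall fuse cartridge out of its sprung clip and stand it upright, head up, in the tray's square nest. Leave the round-bubble pack on its peg, the two short cartridges in their clips and the flux bottle standing where it is.

Things in the scene. Friction and masses are not known exactly. Their poses are not given: they have to be found in the camera images.
- relay_bubble (a point): Long pack, wanted: white oblong bubble 48 (x) x 26 (y) x 28 mm high on a rigid card 104 x 52 x 4 mm, about 70 g. Point: centre of the bubble, half-way up, 18 mm above the card's back. x: along the card to its hang end, y: across, z: out of the bubble face. When hung, the card's back lies on the sloping board and the peg's axis is 64 mm away along +x.
- relay_card (a point): The same long pack: middle of its card (104 x 52 mm), on the back; 22.5 mm along +x and 18 mm along -z from the bubble's centre. Hang hole, as in all packs: 25 mm long (x) by 14 mm wide, its upper edge 8 mm from the card's hang end and resting on the peg.
- coil_bubble (a point): Square pack, wanted: white square bubble 32 x 32 x 28 mm high on a rigid card 84 x 52 x 4 mm, about 70 g. Point: centre of the bubble, half-way up, 18 mm above the card's back. x: along the card to its hang end, y: across, z: out of the bubble face. When hung, the peg's axis is 51 mm away along +x.
- coil_card (a point): The same square pack: middle of its card (84 x 52 mm), on the back; 19.5 mm along +x and 18 mm along -z from the bubble's centre.
- knob_bubble (a point): Bystander pack of the same make with a white round bubble (34 mm across, 28 high) on an 84 x 52 mm card, on the remaining peg; it stays there. Point: centre of the bubble, 54 mm below its peg along the card.
- stand: Fixed grey sloping display, 262 mm wide, about 150 deep, top edge 140 high. Origin: centre of its underside; its front is -x. The board slopes up at 42 degrees from level towards +x. Three pegs in a row, 80 mm apart along y, one pack on each; which is where varies.
- peg_root (a point): Root of the middle peg on the board's face. x: uphill along the board, z: square out of the board. Each 5 mm steel peg runs 37 mm out along z, then its tip turns uphill by 13 mm, ending 44 mm off the board. A card comes off when raised 13 to 20 mm uphill (16.5 is the middle) and then drawn out along z by 50 mm or more.
- tray: Fixed white kit tray 126 (x) by 200 (y) mm. Origin: centre of its underside; floor 4 mm thick, walls 12 mm high. Along its y from + to -: long pocket, short pocket, a solid block 19 mm high with the nest.
- long_pocket (a point): Centre of the long pocket's floor (4 mm above the bench); the pocket is 116 (x) by 64 (y) mm, walls 8 mm above its floor. Axes as the tray's.
- short_pocket (a point): Centre of the short pocket's floor (4 mm above the bench); the pocket is 96 (x) by 64 (y) mm, walls 8 mm above its floor. Axes as the tray's.
- nest (a point): Centre of the floor of the nest, a square well 18 x 18 mm, 15 mm deep, in the tray's block; floor 4 mm, mouth 19 mm above the bench. Axes as the tray's.
- strip: Fixed black clip strip 60 (x) by 128 (y) mm, base top 20 mm high; three seats along y at -36, 0, +36 mm, each with a pair of sprung brass jaws 15 mm tall above the base, closing along x. One cartridge in each; which is where varies. Origin: centre of its underside.
- tall_cart_head (a point): Tall white fuse cartridge, wanted, upright in a clip. Head 14 (x) x 22 (y) x 30 mm high, under it an 18 mm neck and foot (foot 11 x 12 mm). Point: centre of the head, 33 mm above the foot's end. x: the way the jaws close, y: along the row, z: up. The jaws hold it above its wide foot: a straight pull of up to 10 N over the first 14 mm frees it. About 20 g.
- short_cart1_head (a point): Bystander: a short cartridge in another seat (head 14 x 14 x 20 mm); stays in its clip. Point: centre of its head, 28 mm above its foot's end.
- short_cart2_head (a point): Bystander: the other short cartridge (head 14 x 14 x 20 mm); stays in its clip. Point: centre of its head, 28 mm above its foot's end.
- flux_mid (a point): Bystander: a round amber flux bottle standing on the bench, 40 mm in diameter, 130 mm high. Point: its middle, half-way up.

How it is judged:
By the outcome, as a careful person would: the job done as asked, in the order asked, and still so for the second after the job is handed in, with the robot touching nothing.
It also fails if it takes over 72 s, if anything falls off the work surface, if the arm or the gripper's body presses on something with over 40 N, if the wrist force passes 120 N, or if a joint passes its speed limit or range.

## Working session

There is one attempt and no reset: what is moved stays moved. The work goes in short steps, Python scripts to look and compute and a tool call to move; the robot and the scene stay as the last step left them, time stands still between calls to the robot, and variables do not carry over. Pictures are saved under pics/ and viewed, at most 10 in all, crops included, and the job is handed in when it is done.

Besides the shell and the picture viewer there is one more tool, called after "Emit:" by a JSON object that holds its "method" and its "body", one argument or row to a line. step_arm: Moves the arm, as the interface text tells. Shifts and turns lie within -1 to 1; 1 stands for 25 mm of shift or 0.12 rad of turn. Its arguments: {"type":"object","properties":{"delta_pos":{"type":"array"},"turn":{"type":"array"},"grip":{"type":"number"},"newtons":{"type":"number"}},"required":["delta_pos","turn"]}

```bash
mkdir -p pics; ls
cat > h.py <<'E'
from bench import *
import numpy as np, cv2
def save(n,c): cv2.imwrite(f'pics/{n}.png',c['image'][:,:,::-1])
def cloud(c):
    z=c['z_map']; v,u=np.mgrid[:z.shape[0],:z.shape[1]]; K=c['mtx']
    p=np.stack([(u-K[0,2])/K[0,0]*z,-(v-K[1,2])/K[1,1]*z,-z,np.ones_like(z)],-1)
    w=p@np.linalg.inv(c['view']).T; w=w[...,:3]; w[z==0]=np.nan; return w
E
python3 - <<'E'
from h import *
s=read_state(); print(s)
for n in ['top','side']:
    c=camera(n); save(n+'0',c); np.savez(n+'0.npz',**c); print(c['mtx'],np.linalg.inv(c['view']).round(3), (c['z_map']==0).mean())
E
```

```text
pics
{'time': 0.0, 'joint_positions': array([ 1.26940215,  0.33285731, -0.06469987,  1.46094448,  0.02161393,
        1.3499026 , -0.08852152]), 'joint_vel': array([ 0.00048113,  0.00152734, -0.00126728, -0.00018254, -0.00037003,
       -0.00266956,  0.00054879]), 'joint_torque': array([-6.78845645e-04, -6.23236799e+01,  2.42968270e-02, -3.89899063e+01,
       -6.15205360e-02,  3.95605504e-02,  1.42398071e-04]), 'ee_pos': array([ 0.17187993, -0.60049572,  0.22176153]), 'eef_rot': array([ 9.90299528e-01,  1.38947267e-01, -1.37833715e-04, -6.94319259e-04]), 'ft_force': array([-0.12591792,  0.31158953,  0.22651603]), 'torque': array([-0.02602314,  0.00258672,  0.0219242 ]), 'grip_force': 0.0, 'width': 0.08688837789955242}
[[379.13520434   0.         253.80397915]
 [  0.         379.13520434 195.93296646]
 [  0.           0.           1.        ]] [[-0.009  0.981 -0.193  0.383]
 [-1.    -0.015 -0.025 -0.023]
 [-0.028  0.193  0.981  0.929]
 [ 0.     0.     0.     1.   ]] 0.003957112630208333
[[388.75448756   0.         258.73888553]
 [  0.         388.75448756 195.81829144]
 [  0.           0.           1.        ]] [[ 0.927  0.284 -0.243  0.306]
 [-0.374  0.695 -0.614 -0.571]
 [-0.005  0.66   0.751  0.796]
 [ 0.     0.     0.     1.   ]] 0.0038960774739583335
```

View pics/top0.png

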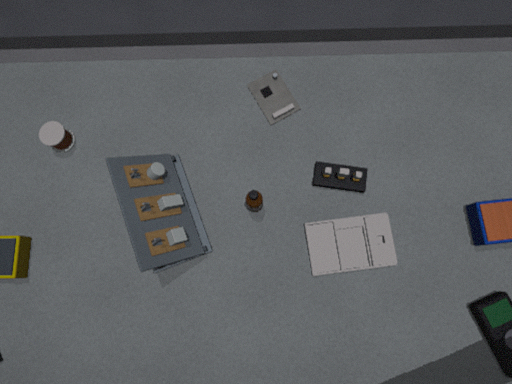

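View pics/side0.png

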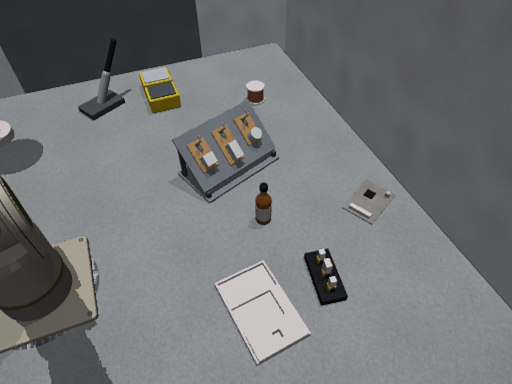

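Top view: the stand is at left around (160,210), with the round pack at (150,172), the long pack on the middle peg at (165,205) and the square pack at (172,238). The bottle is at (254,201), the strip at (340,177) and the tray at (350,244), with its nest at (381,239). The side view shows the same layout.

```bash
cat > m.py <<'E'
from h import *
import sys
def rect(m,c,h):  # mask -> rays on plane z=h -> min area rect
    K=c['mtx'];T=np.linalg.inv(c['view'])
    ct=max(cv2.findContours(m.astype(np.uint8),0,1)[0],key=cv2.contourArea)[:,0].astype(float)
    d=np.c_[(ct[:,0]-K[0,2])/K[0,0],-(ct[:,1]-K[1,2])/K[1,1],-np.ones(len(ct))]@T[:3,:3].T
    p=T[:3,3]+d*((h-T[2,3])/d[:,2])[:,None]
    return cv2.minAreaRect((p[:,:2]*1000).astype(np.float32))
if __name__=='__main__':
  for n in ['top','side']:
    c=dict(np.load(n+'0.npz')); w=cloud(c); im=c['image'].astype(int); hsv=cv2.cvtColor(c['image'],cv2.COLOR_RGB2HSV)
    X,Y,Z=w[...,0],w[...,1],w[...,2]
    org=(hsv[...,0]>5)&(hsv[...,0]<22)&(hsv[...,1]>90)&(Y>.1)&(Y<.45)&(Z>.03)&(Z<.2)&(X<.55)
    P=w[org]; 
    for _ in range(4):
        q=P.mean(0); nn=np.linalg.svd(P-q)[2][2]; nn*=np.sign(nn[2]); r=(P-q)@nn; P=P[abs(r)<max(.003,1.5*r.std())]
    ux=np.array([-nn[0],-nn[1],0]);ux/=np.linalg.norm(ux); ux=ux*nn[2]+np.array([0,0,1])*np.hypot(*nn[:2]); uy=np.cross(nn,ux)
    print(n,'slope',np.degrees(np.arccos(nn[2])),'yaw',np.degrees(np.arctan2(ux[1],ux[0])),'q',q,len(P))
    bd=(w-q)
    hz=bd@nn; 
    m=(hz>.018)&(hz<.034)&(im.min(2)>95)&(hsv[...,1]<60)&(Y>.1)&(Y<.45)&(Z>.03)&(Z<.25)&(X<.55)&(X>.2)
    k,l,st,ce=cv2.connectedComponentsWithStats(m.astype(np.uint8))
    for i in range(1,k):
        if st[i,4]<25: continue
        s=l==i; p=bd[s]; top=p[p@nn>.024]
        a,b=top@ux,top@uy; print(' bub',ce[i],st[i],'x',np.percentile(a,[3,97])*1e3,'y',np.percentile(b,[3,97])*1e3,'h',np.median(top@nn),'mid',(q+ux*np.mean(np.percentile(a,[3,97]))+uy*np.mean(np.percentile(b,[3,97]))+.014*nn))
    k,l,st,ce=cv2.connectedComponentsWithStats(org.astype(np.uint8))
    for i in range(1,k):
        if st[i,4]>60: p=bd[l==i]; a,b=p@ux,p@uy; print(' card',ce[i],st[i,4],np.percentile(a,[2,98])*1e3,np.percentile(b,[2,98])*1e3,np.mean(b))
    tm=(im.min(2)>110)&(hsv[...,1]<60)&(Y<-.05)&(Y>-.5)&(X<.45)&(X>.1)&(Z<.04)
    tm=cv2.morphologyEx(tm.astype(np.uint8),cv2.MORPH_CLOSE,np.ones((9,9)))
    print(' tray',rect(tm,c,.012))
    bm=(im.max(2)<60)&(X>.3)&(X<.62)&(Y<-.1)&(Y>-.45)
    bm=cv2.morphologyEx(bm.astype(np.uint8),cv2.MORPH_CLOSE,np.ones((9,9)))
    print(' strip',rect(bm,c,.02))
    hm=(Z>.045)&(Z<.1)&(X>.3)&(X<.62)&(Y<-.1)&(Y>-.45)
    k,l,st,ce=cv2.connectedComponentsWithStats(hm.astype(np.uint8))
    for i in range(1,k):
        if st[i,4]>6: p=w[l==i]; z1=np.percentile(p[:,2],90); t=p[p[:,2]>z1-.006]; print(' cart',ce[i],st[i,4],z1,t[:,:2].min(0),t[:,:2].max(0),t.mean(0))
    cv2.imwrite(f'pics/{n}_crop.png',cv2.resize(c['image'][...,::-1],None,fx=2,fy=2,interpolation=2)[:,:800][:600] if 0 else cv2.hconcat([cv2.resize(c['image'][y0:y0+130,x0:x0+130,::-1],(400,400),interpolation=2) for x0,y0 in ([(100,140),(285,155)] if n=='top' else [(165,90),(215,235)])]))
E
python3 m.py
```

```text
top slope 41.800952685765054 yaw 110.2081614251838 q [0.48513802 0.21347815 0.09990682] 917
 bub [170.38743455 200.7539267 ] [160 196  23  12 191] x [-60.99422914 -16.50882672] y [-52.80087809 -30.66001163] h 0.0279713322277536 mid [0.53750194 0.19202629 0.08451369]
 bub [177.50746269 234.47263682] [170 227  17  16 201] x [-40.92299356 -11.35169912] y [23.21161808 51.98733009] h 0.028005394538257507 mid [0.45980702 0.17344779 0.09292161]
 card [153.136 209.022] 500 [-65.42895441  33.41341899] [-65.67590208 -17.30810668] -0.03662539252440124
 card [161.06290672 241.98047722] 461 [-44.78941637  33.37175722] [13.27793217 62.79327017] 0.04031043107618221
 tray ((391.1427307128906, -229.04002380371094), (229.2427520751953, 118.4492416381836), 89.34259796142578)
 strip ((602.4234008789062, -208.78793334960938), (129.32217407226562, 53.29225158691406), 81.00296783447266)
 cart [342.81395349 171.56976744] 86 0.07032281969862614 [ 0.60179738 -0.22076224] [ 0.61842194 -0.199623  ] [ 0.60975598 -0.21032658  0.06870733]
 cart [327.15789474 170.47368421] 38 0.060219214696591465 [ 0.6081197  -0.18
[... 848 characters left out ...]
.03123034 61.10729717] 0.039795410590883505
 tray ((274.47344970703125, -220.44154357910156), (334.7903747558594, 357.69580078125), 88.66395568847656)
 strip ((599.8831176757812, -212.92396545410156), (133.41050720214844, 55.1895751953125), 82.25405883789062)
 cart [321.09259259 252.16666667] 54 0.059443491025850746 [ 0.6064137  -0.18021061] [ 0.61991032 -0.16527859] [ 0.61302672 -0.1738834   0.05762293]
 cart [326.67256637 264.53982301] 113 0.06928204761414028 [ 0.60004103 -0.2205664 ] [ 0.61594537 -0.19669017] [ 0.60734984 -0.20965139  0.06758612]
 cart [332.19354839 280.0483871 ] 62 0.059603185835926 [ 0.59524234 -0.25145241] [ 0.60994035 -0.23824579] [ 0.60193688 -0.24533136  0.05792787]
```

View pics/top_crop.png

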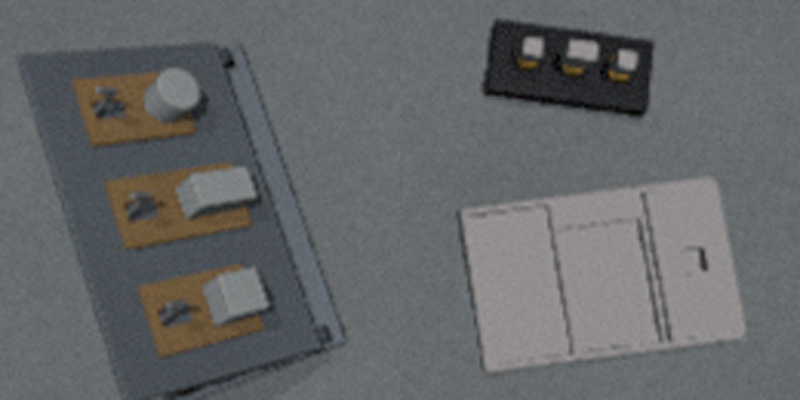

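View pics/side_crop.png

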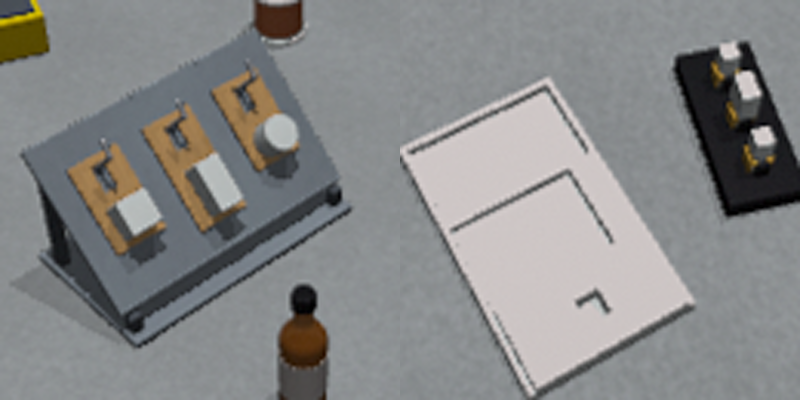

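The crops confirm the layout: pegs as described, long pocket at the tray's left, nest in the right block, and the tall cartridge in the middle seat. My tray mask took in bench pixels, so I'm redoing it.

Run:
```python
from m import *
for n in ['top','side']:
    c=dict(np.load(n+'0.npz')); im=c['image'].astype(int); w=cloud(c); X,Y,Z=[w[...,i] for i in range(3)]
    roi=(Y<-.05)&(Y>-.42)&(X<.52)&(X>.2)
    print(n,np.percentile(im.min(2)[roi],[5,25,50,75,95]))
    g,_=cv2.threshold(im.min(2)[roi].astype(np.uint8),0,255,cv2.THRESH_OTSU)
    m=(roi&(im.min(2)>g)).astype(np.uint8)
    m=cv2.morphologyEx(cv2.morphologyEx(m,cv2.MORPH_OPEN,np.ones((3,3))),cv2.MORPH_CLOSE,np.ones((9,9)))
    for h in (.012,): print(g,rect(m,c,h), np.nanmedian(Z[m>0]))
    # nest: dark spot inside
    d=(im.min(2)<g)&(cv2.erode(cv2.morphologyEx(m,cv2.MORPH_CLOSE,np.ones((15,15))),np.ones((9,9)))>0)
    k,l,st,ce=cv2.connectedComponentsWithStats(d.astype(np.uint8))
    for i in range(1,k):
        if st[i,4]>3: print('  dark',ce[i],st[i],np.nanmean(w[l==i],0))
    low=(Z<.012)&(m>0)
    # height along block : find nest points
    blk=(m>0)&(Z>.0165); print('block centroid',np.nanmean(w[blk],0),blk.sum())
```

```text
top [ 97. 101. 103. 107. 143.]
121.0 ((445.2818908691406, -228.9315185546875), (126.23512268066406, 202.29930114746094), 6.758493423461914) 0.0071217857937784235
  dark [368.         241.85915493] [364 220   9  43  71] [ 0.44771675 -0.26979905  0.01641809]
  dark [336.46875  245.859375] [333 224   8  44  64] [ 0.43957532 -0.19621196  0.00873499]
  dark [365.38461538 244.4       ] [362 226   8  37  65] [ 0.44224681 -0.26531063  0.00854838]
  dark [382.52173913 238.2173913 ] [379 235   6   8  23] [ 0.45602091 -0.30567219  0.01318744]
block centroid [ 0.45368638 -0.29673576  0.01994184] 1143
side [132. 136. 139. 145. 198.]
166.0 ((445.02996826171875, -227.94857788085938), (125.90132904052734, 189.52175903320312), 6.843075275421143) 0.006499647071295911
  dark [260.35714286 299.92063492] [235 290  50  24 126] [ 0.45171587 -0.20859058  0.00725198]
  dark [277.7  332.35] [272 329  12   8  40] [ 0.45671344 -0.2902759   0.010943  ]
block centroid [ 0.45134898 -0.29625046  0.0193319 ] 1490
```

Run:
```python
from m import *
a=np.radians(6.8); R=np.array([[np.cos(a),np.sin(a)],[-np.sin(a),np.cos(a)]])
for n,o in [('top',(.4453,-.2289)),('side',(.4450,-.2290))]:
    c=dict(np.load(n+'0.npz')); w=cloud(c); p=(w[...,:2]-o)@R.T*1e3; Z=w[...,2]*1e3
    def prof(sel,v,lo,hi,st=3):
        print(' '.join(f'{b}:{np.nanmedian(Z[sel&(v>=b)&(v<b+st)]):.0f}' if (sel&(v>=b)&(v<b+st)).any() else f'{b}:-' for b in range(lo,hi,st)))
    x,y=p[...,0],p[...,1]
    print(n);prof(abs(x+10)<25,y,-104,105)
    prof(abs(y+6)<20,x,-66,66); prof(abs(y-63)<20,x,-66,66)
    m=(Z<12)&(y<-46)&(y>-94)&(abs(x)<50); print('nest',np.median(x[m]),np.median(y[m]),x[m].min(),x[m].max(),y[m].min(),y[m].max(),m.sum())
    K=c['mtx'];T=np.linalg.inv(c['view'])
    for u,v in ([(377.5,235.2),(384.7,243.3),(381.1,239.3)] if n=='top' else []):
        d=T[:3,:3]@[(u-K[0,2])/K[0,0],-(v-K[1,2])/K[1,1],-1]; q=T[:3,3]+d*(.019-T[2,3])/d[2]; print(q,R@(q[:2]-o)*1e3)
```

```text
top
-104:4 -101:- -98:19 -95:20 -92:20 -89:19 -86:20 -83:20 -80:19 -77:20 -74:17 -71:18 -68:19 -65:20 -62:20 -59:21 -56:20 -53:20 -50:20 -47:20 -44:19 -41:14 -38:11 -35:5 -32:5 -29:5 -26:5 -23:5 -20:4 -17:5 -14:5 -11:5 -8:5 -5:5 -2:5 1:5 4:5 7:5 10:5 13:5 16:4 19:5 22:5 25:5 28:13 31:12 34:5 37:5 40:5 43:5 46:4 49:5 52:4 55:5 58:5 61:6 64:5 67:5 70:5 73:5 76:5 79:5 82:5 85:5 88:5 91:5 94:5 97:13 100:12 103:1
-66:1 -63:13 -60:12 -57:5 -54:6 -51:5 -48:5 -45:5 -42:5 -39:4 -36:6 -33:5 -30:5 -27:5 -24:5 -21:5 -18:4 -15:5 -12:5 -9:5 -6:4 -3:5 0:4 3:5 6:5 9:5 12:5 15:5 18:5 21:6 24:5 27:5 30:5 33:5 36:5 39:13 42:13 45:13 48:13 51:14 54:13 57:13 60:13 63:10
-66:1 -63:12 -60:13 -57:5 -54:5 -51:5 -48:4 -45:6 -42:4 -39:5 -36:4 -33:5 -30:5 -27:5 -24:5 -21:5 -18:5 -15:4 -12:5 -9:6 -6:5 -3:6 0:6 3:5 6:5 9:5 12:4 15:5 18:5 21:5 24:4 27:5 30:4 33:5 36:5 39:5 42:6 45:5 48:5 51:5 54:5 57:7 60:13 63:11
nest 1.2277639368535243 -72.76696206271163 -7.282562204904881 9.830235347023642 -79.27375023592523 -64.38447373104266 48
[ 0.46284267 -0.29258721  0.019     ] [  9.87844451 -65.31632015]
[ 0.44351156 -0.
[... 433 characters left out ...]
4 52:5 55:4 58:4 61:3 64:4 67:5 70:4 73:4 76:4 79:4 82:4 85:4 88:4 91:4 94:5 97:6 100:12 103:12
-66:2 -63:12 -60:12 -57:4 -54:4 -51:4 -48:4 -45:4 -42:4 -39:4 -36:4 -33:4 -30:4 -27:4 -24:4 -21:4 -18:4 -15:4 -12:5 -9:4 -6:4 -3:4 0:4 3:4 6:5 9:4 12:5 15:4 18:4 21:5 24:4 27:5 30:4 33:4 36:9 39:13 42:12 45:13 48:12 51:12 54:13 57:13 60:12 63:2
-66:2 -63:13 -60:12 -57:5 -54:4 -51:4 -48:4 -45:4 -42:3 -39:4 -36:4 -33:5 -30:5 -27:4 -24:5 -21:4 -18:4 -15:4 -12:4 -9:4 -6:4 -3:4 0:4 3:4 6:4 9:4 12:4 15:5 18:4 21:4 24:5 27:4 30:3 33:4 36:4 39:4 42:4 45:3 48:5 51:4 54:4 57:11 60:13 63:3
nest 2.469441007122419 -63.548402034434694 -6.693372553502456 8.892634633611708 -72.72048474381712 -57.04413700842402 62
```

Emit:
{"method": "step_arm", "body": {
  "delta_pos": [
    [0.8,1,0.2],
    [0.8,1,0.2],
    [0.8,1,0.2],
    [0.8,1,0.2],
    [0.8,1,0.2],
    [0.8,1,0.2],
    [0.8,1,0],
    [0.8,1,0],
    [0.8,1,0],
    [0.8,1,0],
    [0.8,1,0],
    [0.8,1,0]
  ],
  "turn": [0.4,0.4,0.4,0.4,0.4,0.4,0.4,0.4,0.4,0.4,0.4,0.4],
  "grip": 0.35
}}

```text
time: 1.3
ee_pos: [0.413, -0.2989, 0.2527]
eef_rot: [0.909, 0.416, -0.0, 0.0]
ft_force: [0.2, -0.1, -0.4]
width: 0.0565
grip_force: 0.0
```

Emit:
{"method": "step_arm", "body": {
  "delta_pos": [
    [0.5,1,0],
    [0.5,1,0],
    [0.3,1,0],
    [0.3,1,0],
    [0.3,1,0],
    [0.3,1,0],
    [0.3,1,0],
    [0.3,1,0],
    [0.3,1,0],
    [0.3,1,0],
    [0.3,1,0],
    [0.3,1,0]
  ],
  "turn": [0.5,0.5,0.5,0.5,0.5,0.5,0.5,0.5,0.5,0.5,0.5,0.5]
}}

```text
time: 2.5
ee_pos: [0.5125, 0.0013, 0.2526]
eef_rot: [0.704, 0.71, 0.0, -0.0]
ft_force: [0.4, 0.4, 1.4]
width: 0.0567
grip_force: 0.0
```

Emit:
{"method": "step_arm", "body": {
  "delta_pos": [
    [0.14,0.91,-0.2],
    [0.14,0.91,-0.2],
    [0.14,0.91,-0.2],
    [0.14,0.91,-0.2],
    [0.14,0.91,-0.2],
    [0.14,0.91,-0.2],
    [0.14,0.91,-0.2],
    [0.14,0.91,-0.2],
    [0,0,-0.5],
    [0,0,-0.5],
    [0,0,0]
  ],
  "turn": [0.36,0.36,0.36,0.36,0.36,0.36,0.36,0.36,0,0,0]
}}

```text
time: 3.6
ee_pos: [0.5391, 0.1798, 0.1852]
eef_rot: [0.574, 0.819, -0.001, -0.001]
ft_force: [-0.6, -0.2, 0.3]
width: 0.0566
grip_force: 0.0
```

Run:
```python
from h import *
s=read_state(); print(s['ee_pos'],s['eef_rot'],np.degrees(2*np.arctan2(s['eef_rot'][1],s['eef_rot'][0])),s['joint_positions'].round(2))
c=camera('side'); cv2.imwrite('pics/s1.png',cv2.resize(c['image'][60:260,120:320,::-1],(600,600),interpolation=2))
```

```text
[0.5390726  0.17984133 0.18518153] [ 0.57377369  0.81901204 -0.0014763  -0.00091857] 109.97228200972411 [ 0.28  0.34 -0.83  1.63  0.26  1.29 -0.25]
```

View pics/s1.png

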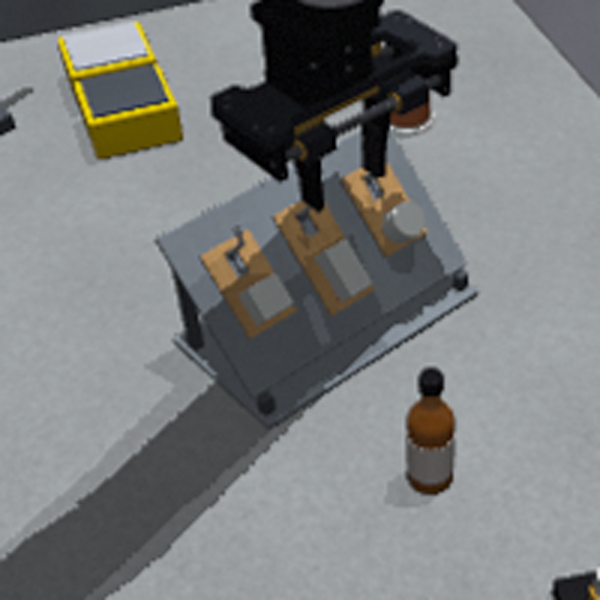

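The gripper is above the long pack, with its fingers at about (315,195) and (375,165) spanning the row direction. Next I descend and grip.

Emit:
{"method": "step_arm", "body": {
  "delta_pos": [
    [0,0.05,-0.8],
    [0,0.05,-0.8],
    [0,0,-0.8],
    [0,0,-0.7],
    [0,0,-0.6],
    [0,0,-0.4],
    [0,0,-0.2],
    [0,0,0]
  ],
  "turn": [0,0,0,0,0,0,0,0]
}}

```text
time: 4.45
ee_pos: [0.54, 0.1835, 0.0799]
eef_rot: [0.573, 0.819, -0.0, -0.0]
ft_force: [-0.6, 0.1, -0.3]
width: 0.0565
grip_force: 0.0
```

Emit:
{"method": "step_arm", "body": {
  "delta_pos": [
    [0,0,0],
    [0,0,0],
    [0,0,0],
    [0,0,0],
    [0,0,0],
    [0,0,0]
  ],
  "turn": [0,0,0,0,0,0],
  "grip": 1.0,
  "newtons": 25
}}

```text
time: 5.05
ee_pos: [0.5402, 0.1836, 0.0803]
eef_rot: [0.573, 0.819, 0.0, 0.0]
ft_force: [-0.1, -1.1, 2.2]
width: 0.0257
grip_force: 25.0
```

Emit:
{"method": "step_arm", "body": {
  "delta_pos": [
    [-0.04,0.11,0.13],
    [-0.04,0.11,0.12],
    [-0.04,0.11,0.11],
    [-0.04,0.11,0.11],
    [0,0,0]
  ],
  "turn": [0,0,0,0,0]
}}

```text
time: 5.55
ee_pos: [0.536, 0.1954, 0.0923]
eef_rot: [0.573, 0.82, 0.0, 0.0]
ft_force: [0.1, 0.1, -0.3]
width: 0.0258
grip_force: 25.0
```

Run:
```python
from h import *
c=camera('side'); s=read_state(); print(s['ee_pos'],s['ft_force']); cv2.imwrite('pics/s2.png',cv2.resize(c['image'][90:190,170:270,::-1],(600,600),interpolation=2))
```

```text
[0.53602429 0.19499244 0.09207304] [-1.22914847  0.30969086 -1.31889714]
```

View pics/s2.png

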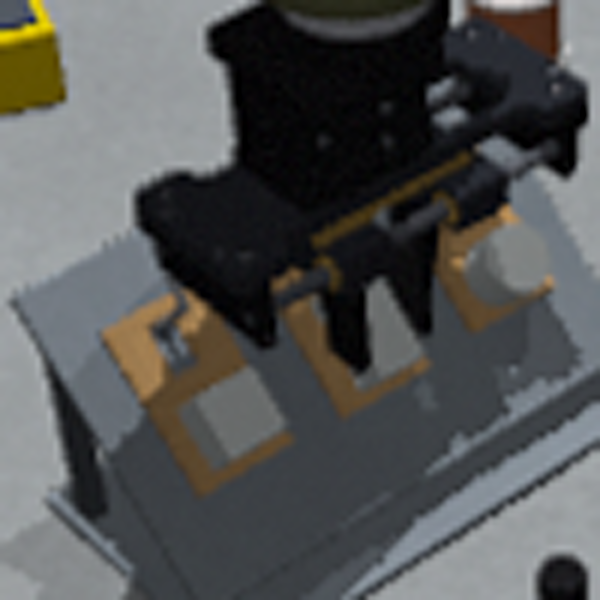

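The pack has moved uphill in the grip, its bubble at about (400,340), with almost no force. Now I draw it out along the peg.

Emit:
{"method": "step_arm", "body": {
  "delta_pos": [
    [0.09,-0.25,0.3],
    [0.09,-0.25,0.3],
    [0.09,-0.25,0.3],
    [0.09,-0.25,0.3],
    [0.09,-0.25,0.3],
    [0.09,-0.25,0.3],
    [0.05,-0.12,0.15],
    [0,0,0]
  ],
  "turn": [0,0,0,0,0,0,0,0]
}}

```text
time: 6.4
ee_pos: [0.5513, 0.1536, 0.1412]
eef_rot: [0.574, 0.819, 0.0, 0.0]
ft_force: [-0.3, 1.0, -1.3]
width: 0.0259
grip_force: 25.0
```

Run:
```python
from h import *
c=camera('side'); s=read_state(); print(s['ee_pos'],s['ft_force'],s['width']); cv2.imwrite('pics/s3.png',cv2.resize(c['image'][70:220,150:300,::-1],(600,600),interpolation=2))
```

```text
[0.55088174 0.15399813 0.14072869] [-0.15976844  0.07292295 -1.33315432] 0.025758244850671807
```

View pics/s3.png

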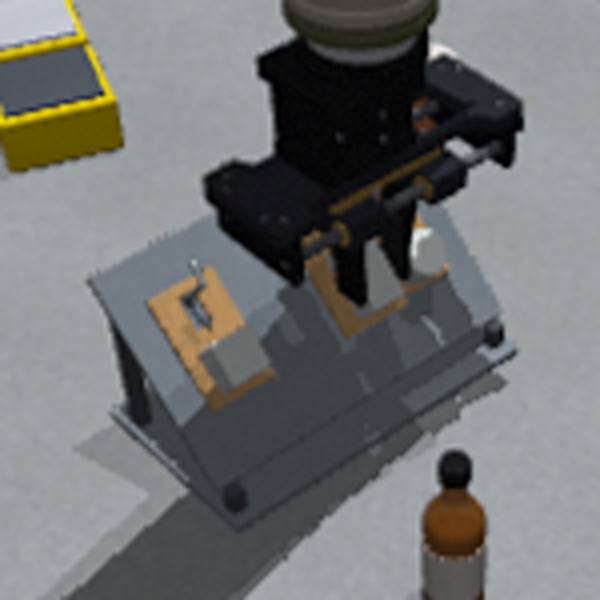

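The long pack is off its peg and held at about (365,280). Next I carry it to the tray.

Emit:
{"method": "step_arm", "body": {
  "delta_pos": [
    [0,-0.3,0.8],
    [0,-0.3,0.8],
    [0,-0.3,0.8],
    [-0.4,-0.8,0],
    [-0.4,-0.8,0],
    [-0.4,-0.8,0],
    [-0.4,-0.8,0],
    [-0.4,-0.8,0],
    [-0.4,-0.8,0],
    [-0.4,-0.8,0],
    [-0.4,-0.8,0],
    [-0.4,-0.8,0]
  ],
  "turn": [0,0,0,-1,-1,-1,-1,-1,-1,-1,-1,-1]
}}

```text
time: 7.65
ee_pos: [0.46, -0.0486, 0.2002]
eef_rot: [0.914, 0.406, -0.0, -0.0]
ft_force: [0.7, -0.0, -0.7]
width: 0.0254
grip_force: 25.0
```

Emit:
{"method": "step_arm", "body": {
  "delta_pos": [
    [-0.37,-0.61,-0.3],
    [-0.37,-0.61,-0.3],
    [-0.37,-0.61,-0.3],
    [-0.37,-0.61,-0.3],
    [-0.37,-0.61,-0.3],
    [-0.37,-0.61,-0.3],
    [-0.37,-0.61,-0.3],
    [-0.37,-0.61,-0.3],
    [0,0,-0.3],
    [0,0,-0.3],
    [0,0,0],
    [0,0,0]
  ],
  "turn": [-0.75,-0.75,-0.75,-0.75,-0.75,-0.75,-0.75,-0.75,0,0,0,0]
}}

```text
time: 8.85
ee_pos: [0.3872, -0.1695, 0.1255]
eef_rot: [0.998, 0.061, -0.0, -0.0]
ft_force: [0.6, -0.4, -1.1]
width: 0.0257
grip_force: 25.0
```

Run:
```python
from m import *
s=read_state(); print(s['ee_pos'],np.degrees(2*np.arctan2(s['eef_rot'][1],s['eef_rot'][0])),s['ft_force'],s['joint_positions'].round(2))
a=np.radians(6.8); ex=np.array([np.cos(a),np.sin(a),0]);ey=np.array([-np.sin(a),np.cos(a),0])
for n in ['side','top']:
    c=camera(n); w=cloud(c); hsv=cv2.cvtColor(c['image'],cv2.COLOR_RGB2HSV)
    m=(hsv[...,0]>5)&(hsv[...,0]<22)&(hsv[...,1]>90)&(w[...,1]<-.05)&(w[...,1]>-.3)&(w[...,2]>.05)&(w[...,2]<.25)&(w[...,0]>.25)&(w[...,0]<.58)
    k,l,st,ce=cv2.connectedComponentsWithStats(m.astype(np.uint8)); i=1+st[1:,4].argmax(); p=w[l==i]-s['ee_pos']
    q=p.mean(0); nn=np.linalg.svd(p-q)[2][2]; nn*=np.sign(nn[2]); print(n,len(p),'tilt',np.degrees(np.arccos(nn[2])),'az',np.degrees(np.arctan2(-nn[1],-nn[0])))
    x,y,z=p@ex*1e3,p@ey*1e3,p[:,2]*1e3; print('x',np.percentile(x,[1,99]),'y',np.percentile(y,[1,99]),'z',np.percentile(z,[1,99]))
```

```text
[ 0.38716252 -0.16952437  0.12553892] 7.042708126788863 [ 0.57868794 -0.43981855 -1.13225603] [ 0.78 -0.01 -0.47  2.06 -0.    1.08 -1.13]
side 217 tilt 66.6206595339391 az -175.07460221020173
x [33.07998627 74.75468368] y [-65.95019457  24.89726768] z [ 25.29353965 112.33551521]
top 292 tilt 43.18601387421042 az 7.211012646716746
x [44.61737774 74.74074382] y [-24.76048663  22.72349677] z [14.2606037  43.09075634]
```

Emit:
{"method": "step_arm", "body": {
  "delta_pos": [
    [0,0,-0.8],
    [0,0,-0.8],
    [0,0,-0.8],
    [0,0,-0.6],
    [0,0,-0.4],
    [0,0,-0.2],
    [0,0,0]
  ],
  "turn": [0,0,0,0,0,0,0]
}}

```text
time: 9.65
ee_pos: [0.3868, -0.1702, 0.0355]
eef_rot: [0.998, 0.06, -0.0, -0.0]
ft_force: [0.1, 0.4, -0.2]
width: 0.0257
grip_force: 25.0
```

Emit:
{"method": "step_arm", "body": {
  "delta_pos": [
    [0,0,-0.05],
    [0.1,0,-0.05],
    [0.1,0.01,-0.05],
    [0.1,0.01,-0.05],
    [0.1,0.01,-0.05],
    [0.1,0.01,-0.07],
    [0.1,0.01,-0.07]
  ],
  "turn": [0,0,0,0,0,0,0],
  "newtons": 5
}}

```text
time: 10.35
ee_pos: [0.4028, -0.1689, 0.0261]
eef_rot: [0.998, 0.06, 0.001, 0.0]
ft_force: [1.9, 3.2, 3.5]
width: 0.026
grip_force: 5.0
```

```bash
cat > t.py <<'E'
from m import *
s=read_state(); print(s['ee_pos'],s['ft_force'],s['width'])
a=np.radians(6.8); ex=np.array([np.cos(a),np.sin(a),0]);ey=np.array([-np.sin(a),np.cos(a),0])
for n in ['side','top']:
    c=camera(n); w=cloud(c); hsv=cv2.cvtColor(c['image'],cv2.COLOR_RGB2HSV)
    r=(w[...,1]<-.05)&(w[...,1]>-.3)&(w[...,2]>.002)&(w[...,2]<.1)&(w[...,0]>.3)&(w[...,0]<.52)
    m=(hsv[...,0]>5)&(hsv[...,0]<22)&(hsv[...,1]>90)&r
    k,l,st,ce=cv2.connectedComponentsWithStats(m.astype(np.uint8))
    for i in range(1,k):
        if st[i,4]<60: continue
        W=w[l==i]; p=W-[.4374,-.164,0]
        q=p.mean(0); nn=np.linalg.svd(p-q)[2][2]; nn*=np.sign(nn[2]); print(n,len(p),'tilt',np.degrees(np.arccos(nn[2])))
        x,y,z=p@ex*1e3,p@ey*1e3,p[:,2]*1e3; print('  x',np.percentile(x,[1,99]).round(1),'y',np.percentile(y,[1,99]).round(1),'z',np.percentile(z,[1,50,99]).round(1), 'yaw',cv2.minAreaRect((W[:,:2]*1e3).astype(np.float32)))
E
python3 t.py
```

```text
[ 0.40277264 -0.16889974  0.02613541] [1.85985014 3.16786886 3.49181894] 0.026018667950171003
side 170 tilt 20.374974152928694
  x [23.5 57.3] y [-25.4  23.7] z [ 3.7 31.7 36.3] yaw ((478.04290771484375, -156.55429077148438), (57.041316986083984, 33.622901916503906), 87.75588989257812)
top 210 tilt 13.974754754561078
  x [13.3 47.5] y [-27.1  23. ] z [23.  30.  35.9] yaw ((467.9715576171875, -162.30203247070312), (34.48678970336914, 51.18364715576172), 7.540201663970947)
```

Emit:
{"method": "step_arm", "body": {
  "delta_pos": [
    [0.09,0.01,-0.07],
    [0.09,0.01,-0.07],
    [0.08,0.01,-0.07],
    [0.06,0,-0.08],
    [0.04,0,-0.06],
    [0,0,0]
  ],
  "turn": [0,0,0,0,0,0],
  "newtons": 4
}}

```text
time: 11.05
ee_pos: [0.4101, -0.1684, 0.0165]
eef_rot: [0.998, 0.06, -0.001, -0.0]
ft_force: [-0.8, 0.3, -1.1]
width: 0.0259
grip_force: 4.0
```

```bash
python3 t.py
```

```text
[ 0.4100768  -0.16840859  0.01648577] [-0.83508806  0.34117689 -1.0524774 ] 0.025912276038787128
side 86 tilt 3.350452695815454
  x [37.6 51.1] y [-25.4  23.6] z [ 4.4  8.5 11.4] yaw ((481.59716796875, -159.5311737060547), (13.949252128601074, 49.47312545776367), 8.749954223632812)
top 147 tilt 1.2899452314116522
  x [22.8 51.3] y [-24.8  22.2] z [ 5.5  8.8 12. ] yaw ((474.39276123046875, -161.06553649902344), (29.29546546936035, 48.14357376098633), 8.53408145904541)
```

Emit:
{"method": "step_arm", "body": {
  "delta_pos": [
    [0,0,0],
    [0,0,0],
    [0,0,0.2],
    [0,0,0.5],
    [0,0,1],
    [0,0,1],
    [0,0,1],
    [0,0,1],
    [0,0,1],
    [0,0,1]
  ],
  "turn": [0,0,0,0,0,0,0,0,0,0],
  "grip": 0.4
}}

```text
time: 12.15
ee_pos: [0.4108, -0.1682, 0.1868]
eef_rot: [0.998, 0.06, 0.001, 0.0]
ft_force: [0.1, -0.4, 0.8]
width: 0.0522
grip_force: 0.0
```

```bash
python3 t.py
```

```text
[ 0.41076379 -0.16816719  0.18682128] [ 0.07732235 -0.35602065  0.75328838] 0.052214592552636385
side 508 tilt 0.14540690960841995
  x [-50.6  51. ] y [-26.5  23.3] z [ 4.7  8.3 11.2] yaw ((437.893798828125, -165.4635772705078), (102.93466186523438, 51.35938262939453), 7.577895164489746)
top 101 tilt 1.4922616278807377
  x [33.9 51.4] y [-26.9  22.3] z [ 5.1  8.8 12. ] yaw ((482.4322509765625, -160.49256896972656), (19.16632843017578, 50.7116813659668), 16.282955169677734)
```

Emit:
{"method": "step_arm", "body": {
  "delta_pos": [
    [0.13,0.9,0.1],
    [0.13,0.9,0.1],
    [0.13,0.9,0.1],
    [0.13,0.9,0.1],
    [0.13,0.9,0.1],
    [0.14,0.9,0],
    [0.14,0.9,0],
    [0.14,0.9,0],
    [0.14,0.9,0],
    [0.14,0.9,0],
    [0.14,0.9,0],
    [0.14,0.9,0]
  ],
  "turn": [1,1,1,1,1,1,1,1,1,1,1,1]
}}

```text
time: 13.45
ee_pos: [0.4513, 0.1026, 0.1974]
eef_rot: [0.709, 0.705, 0.0, 0.0]
ft_force: [0.7, -0.5, -0.3]
width: 0.0521
grip_force: 0.0
```

Emit:
{"method": "step_arm", "body": {
  "delta_pos": [
    [0.13,0.9,-0.3],
    [0.13,0.9,-0.3],
    [0.13,0.8,-0.3],
    [0,0,-0.3],
    [0,0,0],
    [0,0,0]
  ],
  "turn": [1,1,1,0,0,0]
}}

```text
time: 14.05
ee_pos: [0.4612, 0.1656, 0.1672]
eef_rot: [0.574, 0.819, -0.0, 0.0]
ft_force: [-0.5, 0.3, -0.7]
width: 0.0522
grip_force: 0.0
```

Run:
```python
from h import *
s=read_state(); print(s['ee_pos'],np.degrees(2*np.arctan2(s['eef_rot'][1],s['eef_rot'][0])),s['joint_positions'].round(2))
```

```text
[0.46121313 0.16562838 0.16716586] 109.87376286285345 [ 0.36  0.16 -0.85  1.85  0.13  1.2  -0.19]
```

Now descend 0.078 m with +1.5 mm in y, and grip.

Emit:
{"method": "step_arm", "body": {
  "delta_pos": [
    [0,0.06,-0.8],
    [0,0,-0.8],
    [0,0,-0.7],
    [0,0,-0.5],
    [0,0,-0.3],
    [0,0,0]
  ],
  "turn": [0.05,0,0,0,0,0]
}}

```text
time: 14.65
ee_pos: [0.4611, 0.1676, 0.0892]
eef_rot: [0.571, 0.821, -0.0, -0.0]
ft_force: [0.1, -0.3, 0.3]
width: 0.0522
grip_force: 0.0
```

Emit:
{"method": "step_arm", "body": {
  "delta_pos": [
    [0,0,0],
    [0,0,0],
    [0,0,0],
    [0,0,0],
    [0,0,0],
    [0,0,0]
  ],
  "turn": [0,0,0,0,0,0],
  "grip": 1.0,
  "newtons": 25
}}

```text
time: 15.25
ee_pos: [0.4616, 0.1682, 0.09]
eef_rot: [0.571, 0.821, 0.0, 0.0]
ft_force: [-1.0, -1.3, 6.7]
width: 0.0319
grip_force: 25.0
```

Emit:
{"method": "step_arm", "body": {
  "delta_pos": [
    [-0.04,0.11,0.13],
    [-0.04,0.11,0.12],
    [-0.04,0.11,0.11],
    [-0.04,0.11,0.11],
    [0,0,0]
  ],
  "turn": [0,0,0,0,0]
}}

```text
time: 15.75
ee_pos: [0.4572, 0.1798, 0.1017]
eef_rot: [0.571, 0.821, 0.0, 0.0]
ft_force: [-0.3, -1.0, -1.5]
width: 0.0316
grip_force: 25.0
```

Emit:
{"method": "step_arm", "body": {
  "delta_pos": [
    [0.09,-0.25,0.3],
    [0.09,-0.25,0.3],
    [0.09,-0.25,0.3],
    [0.09,-0.25,0.3],
    [0.09,-0.25,0.3],
    [0.09,-0.25,0.3],
    [0.05,-0.12,0.15],
    [0,0,0]
  ],
  "turn": [0,0,0,0,0,0,0,0]
}}

```text
time: 16.55
ee_pos: [0.4725, 0.1381, 0.1506]
eef_rot: [0.571, 0.821, 0.0, 0.0]
ft_force: [0.1, 0.1, -1.3]
width: 0.0322
grip_force: 25.0
```

Run:
```python
from h import *
c=camera('side'); s=read_state(); print(s['ee_pos'],s['ft_force'],s['width']); cv2.imwrite('pics/s4.png',cv2.resize(c['image'][70:220,120:270,::-1],(600,600),interpolation=2))
```

```text
[0.47213011 0.13850786 0.15019993] [-0.65402529 -0.13468983 -0.57589952] 0.03206709037453366
```

View pics/s4.png

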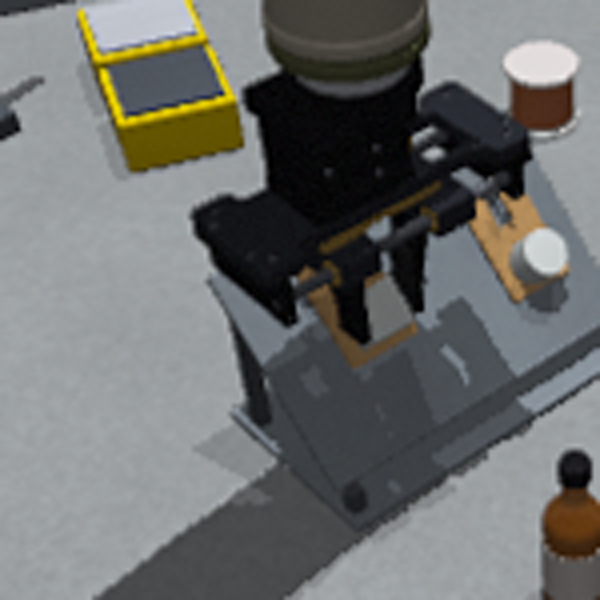

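The square pack is free of its peg, and the round pack is still in place at (540,255). Next I carry the square pack to the short pocket.

Emit:
{"method": "step_arm", "body": {
  "delta_pos": [
    [0,-0.3,0.8],
    [0,-0.3,0.8],
    [0,-0.3,0.8],
    [-0.25,-1,0],
    [-0.25,-1,0],
    [-0.25,-1,0],
    [-0.25,-1,0],
    [-0.25,-1,0],
    [-0.25,-1,0],
    [-0.25,-1,0],
    [-0.25,-1,0],
    [-0.25,-1,0]
  ],
  "turn": [0,0,0,-1,-1,-1,-1,-1,-1,-1,-1,-1]
}}

```text
time: 17.8
ee_pos: [0.4152, -0.1094, 0.2097]
eef_rot: [0.913, 0.409, -0.0, -0.0]
ft_force: [0.4, 0.1, -0.7]
width: 0.0318
grip_force: 25.0
```

Emit:
{"method": "step_arm", "body": {
  "delta_pos": [
    [-0.12,-0.65,-0.3],
    [-0.12,-0.65,-0.3],
    [-0.12,-0.65,-0.3],
    [-0.12,-0.65,-0.3],
    [-0.12,-0.65,-0.3],
    [-0.12,-0.65,-0.3],
    [-0.12,-0.65,-0.3],
    [-0.12,-0.65,-0.3],
    [0,0,-0.8],
    [0,0,-0.8],
    [0,0,0],
    [0,0,0]
  ],
  "turn": [-0.75,-0.75,-0.75,-0.75,-0.75,-0.75,-0.75,-0.75,0,0,0,0]
}}

```text
time: 19.0
ee_pos: [0.3918, -0.2384, 0.1101]
eef_rot: [0.998, 0.064, -0.0, -0.0]
ft_force: [0.2, -0.3, -1.2]
width: 0.0315
grip_force: 25.0
```

```bash
sed -e 's/\[.4374,-.164,0\]/[.4357,-.2337,0]/; s/<.1)&/<.17)\&/' t.py > t2.py; python3 t2.py; python3 -c "
from h import *
s=read_state();print(np.degrees(2*np.arctan2(s['eef_rot'][1],s['eef_rot'][0])))"
```

```text
[ 0.39181313 -0.23836856  0.11014277] [ 0.19830427 -0.31169454 -1.16922416] 0.031517730964611405
side 170 tilt 69.72795905756306
  x [ 6.1 61.1] y [-23.8  88.9] z [  5.9 138.5 143.5] yaw ((464.3242492675781, -195.65283203125), (124.38208770751953, 35.989967346191406), 64.8296890258789)
top 469 tilt 0.27282962708405356
  x [-38.5  60.7] y [41.9 91.1] z [ 5.1  9.  13.1] yaw ((438.5505676269531, -166.67893981933594), (101.4646224975586, 50.38917922973633), 7.127517223358154)
top 192 tilt 42.51536905923077
  x [-2.2 18.4] y [-25.1  23.6] z [125.2 135.7 144.4] yaw ((444.3271179199219, -233.83920288085938), (21.07899284362793, 50.57171630859375), 9.859198570251465)
7.272389917053112
```

Emit:
{"method": "step_arm", "body": {
  "delta_pos": [
    [0,0,-0.8],
    [0,0,-0.8],
    [0,0,-0.7],
    [0.04,0,-0.5],
    [0,0,-0.3],
    [0,0,0]
  ],
  "turn": [0,0,0,0,0,0]
}}

```text
time: 19.7
ee_pos: [0.3927, -0.2387, 0.0323]
eef_rot: [0.998, 0.063, -0.0, -0.0]
ft_force: [0.3, -0.6, 0.3]
width: 0.0322
grip_force: 25.0
```

Emit:
{"method": "step_arm", "body": {
  "delta_pos": [
    [0,0,-0.05],
    [0.1,0,-0.05],
    [0.1,0.01,-0.05],
    [0.1,0.01,-0.05],
    [0.1,0.01,-0.05],
    [0.1,0.01,-0.06],
    [0.1,0.01,-0.06]
  ],
  "turn": [0,0,0,0,0,0,0],
  "newtons": 5
}}

```text
time: 20.4
ee_pos: [0.4086, -0.2377, 0.0236]
eef_rot: [0.998, 0.063, 0.001, 0.0]
ft_force: [0.3, 1.5, 3.8]
width: 0.0322
grip_force: 5.0
```

```bash
python3 t2.py
```

```text
[ 0.40861366 -0.23765025  0.02362498] [0.33565733 1.47166355 3.82663929] 0.0321943135647196
side 99 tilt 2.456171820329302
  x [31.8 61.4] y [42.9 70. ] z [ 5.4  7.8 10.5] yaw ((475.1444091796875, -170.3627166748047), (29.252044677734375, 32.248104095458984), 4.284450531005859)
side 102 tilt 71.17143562637787
  x [ 4.8 47.4] y [-51.2  24.7] z [  3.   30.9 119.6] yaw ((460.51531982421875, -249.59466552734375), (101.08544921875, 36.97692108154297), 67.30569458007812)
top 438 tilt 5.530469891757335
  x [-38.   60.8] y [42.2 91.1] z [ 5.3  8.8 24.8] yaw ((438.6820068359375, -165.9259796142578), (100.73974609375, 49.85259246826172), 6.4552083015441895)
top 157 tilt 81.67893240408688
  x [11.3 38.8] y [-26.  35.] z [ 22.7  28.8 117.3] yaw ((461.8007507324219, -221.9521026611328), (24.813255310058594, 69.7372055053711), 15.469482421875)
```

Emit:
{"method": "step_arm", "body": {
  "delta_pos": [
    [0.08,0.01,-0.06],
    [0.08,0.01,-0.06],
    [0.06,0.01,-0.07],
    [0.04,0,-0.07],
    [0.02,0,-0.06],
    [0,0,0]
  ],
  "turn": [0,0,0,0,0,0],
  "newtons": 4
}}

```text
time: 21.1
ee_pos: [0.4145, -0.2369, 0.015]
eef_rot: [0.998, 0.063, -0.0, -0.0]
ft_force: [1.8, -0.3, 1.2]
width: 0.0318
grip_force: 4.0
```

```bash
python3 t2.py
```

```text
[ 0.41448958 -0.23689011  0.01496201] [ 1.81962887 -0.34196492  1.1991153 ] 0.031778179712397533
top 397 tilt 66.97209914898177
  x [-38.1  60.8] y [42.2 91.6] z [  4.7   9.  125.1] yaw ((438.5269470214844, -164.99794006347656), (101.15650939941406, 50.392879486083984), 4.4862446784973145)
top 121 tilt 80.80615379189392
  x [16.3 42. ] y [-26.1  39.5] z [  5.3   8.8 109.8] yaw ((467.0765075683594, -220.99404907226562), (22.50789451599121, 71.81790161132812), 18.569923400878906)
```

Emit:
{"method": "step_arm", "body": {
  "delta_pos": [
    [0,0,0],
    [0,0,0],
    [0,0,0.2],
    [0,0,0.4],
    [0,0,1],
    [0,0,1],
    [0,0,1],
    [0,0,1],
    [0,0,1],
    [0,0,1]
  ],
  "turn": [0,0,0,0,0,0,0,0,0,0],
  "grip": 0.55
}}

```text
time: 22.2
ee_pos: [0.4147, -0.2367, 0.1823]
eef_rot: [0.998, 0.063, 0.0, 0.0]
ft_force: [0.4, -0.3, 0.4]
width: 0.039
grip_force: 0.0
```

```bash
python3 t2.py
```

```text
[ 0.41469662 -0.23670377  0.18232258] [ 0.36924184 -0.27854211  0.4315504 ] 0.038993992410947
side 147 tilt 0.6370903631876931
  x [-41.   -0.1] y [42.6 91.2] z [ 4.4  8.2 11.4] yaw ((408.265625, -169.0203857421875), (43.15434265136719, 50.03774642944336), 5.9911112785339355)
side 447 tilt 0.2861676169096458
  x [-39.9  42.5] y [-25.6  22.8] z [ 4.3  8.2 11.1] yaw ((436.93145751953125, -234.0902099609375), (83.17993927001953, 50.74271774291992), 7.261939525604248)
top 508 tilt 0.14595061626717545
  x [-39.3  60.5] y [41.6 90.9] z [ 4.6  8.8 12.4] yaw ((437.88250732421875, -166.32630920410156), (101.77680206298828, 50.3206901550293), 6.926109790802002)
```

Emit:
{"method": "step_arm", "body": {
  "delta_pos": [
    [0.7,0.1,0],
    [0.7,0.1,0],
    [0.7,0.1,0],
    [0.7,0.1,0],
    [0.7,0.1,0],
    [0.7,0.1,-0.3],
    [0.7,0.1,-0.3],
    [0.7,0.1,-0.3],
    [0.7,0.1,-0.3],
    [0.7,0.1,-0.3],
    [0.7,0.1,-0.3],
    [0,0,0]
  ],
  "turn": [0.98,0.98,0.98,0.98,0.98,0.98,0.98,0.98,0.98,0.98,0.98,0]
}}

```text
time: 23.5
ee_pos: [0.6078, -0.2081, 0.1338]
eef_rot: [0.757, 0.653, 0.0, -0.001]
ft_force: [-0.3, 0.1, 1.1]
width: 0.0392
grip_force: 0.0
```

Emit:
{"method": "step_arm", "body": {
  "delta_pos": [
    [0,0,-0.5],
    [0,0,-0.3],
    [0,0,0]
  ],
  "turn": [0,0,0]
}}

```text
time: 23.8
ee_pos: [0.6057, -0.2098, 0.1139]
eef_rot: [0.759, 0.651, -0.001, -0.001]
ft_force: [-0.0, -0.4, 0.2]
width: 0.039
grip_force: 0.0
```

Run:
```python
from h import *
s=read_state(); print(s['ee_pos'],np.degrees(2*np.arctan2(s['eef_rot'][1],s['eef_rot'][0])),s['joint_positions'].round(2))
```

```text
[ 0.60572119 -0.20975081  0.11389974] 81.24093428735198 [ 0.7   0.51 -0.6   1.52  0.3   1.2  -0.09]
```

Emit:
{"method": "step_arm", "body": {
  "delta_pos": [
    [0.11,0,-0.4],
    [0,0,-0.6],
    [0,0,-0.6],
    [0,0,-0.6],
    [0,0,-0.5],
    [0,0,-0.22],
    [0,0,0]
  ],
  "turn": [0.07,0,0,0,0,0,0]
}}

```text
time: 24.5
ee_pos: [0.6095, -0.2092, 0.0412]
eef_rot: [0.756, 0.655, -0.0, -0.001]
ft_force: [0.3, 0.6, -0.0]
width: 0.0388
grip_force: 0.0
```

Emit:
{"method": "step_arm", "body": {
  "delta_pos": [
    [0,0,0],
    [0,0,0],
    [0,0,0],
    [0,0,0],
    [0,0,0],
    [0,0,0]
  ],
  "turn": [0,0,0,0,0,0],
  "grip": 1.0,
  "newtons": 30
}}

```text
time: 25.1
ee_pos: [0.61, -0.2094, 0.0426]
eef_rot: [0.756, 0.655, -0.0, 0.0]
ft_force: [-1.9, 0.6, 3.2]
width: 0.014
grip_force: 30.0
```

Emit:
{"method": "step_arm", "body": {
  "delta_pos": [
    [0,0,0.1],
    [0,0,0.1],
    [0,0,0.1],
    [0,0,0.1],
    [0,0,0.1],
    [0,0,0.15],
    [0,0,0.2],
    [0,0,0.4],
    [0,0,0.6],
    [0,0,0.8],
    [0,0,0]
  ],
  "turn": [0,0,0,0,0,0,0,0,0,0,0]
}}

```text
time: 26.2
ee_pos: [0.6122, -0.2097, 0.1131]
eef_rot: [0.756, 0.655, 0.002, 0.003]
ft_force: [1.0, 0.3, -0.6]
width: 0.0137
grip_force: 30.0
```

```bash
cat > n.py <<'E'
from m import *
s=read_state(); print(s['ee_pos'],s['ft_force'],s['width'],np.degrees(2*np.arctan2(s['eef_rot'][1],s['eef_rot'][0])))
a=np.radians(6.8); R=np.array([[np.cos(a),np.sin(a)],[-np.sin(a),np.cos(a)]])
ims=[]
for n in ['top','side']:
    c=camera(n); np.savez(n+'1.npz',**c); im=c['image']; x0,y0=(355,215) if n=='top' else (245,305)
    if n=='side': ims.append(cv2.resize(im[230:330,270:370,::-1],(390,390),interpolation=2))
    else: ims.append(cv2.resize(im[y0:y0+50,x0:x0+50,::-1],(390,390),interpolation=2))
cv2.imwrite('pics/n1.png',cv2.hconcat(ims))
E
python3 n.py
```

```text
[ 0.61215    -0.20970869  0.11306117] [ 1.0493471   0.26179942 -0.57569647] 0.013674859137957872 81.83645717392247
```

View pics/n1.png

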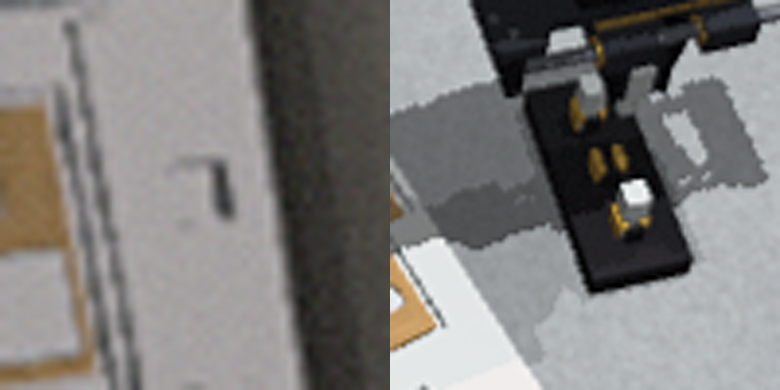

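The tall cartridge is out of its clip: the middle seat at about (610,160) is empty and both short ones are still seated. The nest is at crop (200,190). I'll cross-check its position from the side view's corner and edges.

Run:
```python
from m import *
a=np.radians(6.8); R=np.array([[np.cos(a),np.sin(a)],[-np.sin(a),np.cos(a)]]); o=np.array([.4452,-.229])
for n,f in (('top','top1.npz'),('side','side0.npz')):
    c=dict(np.load(f)); K=c['mtx'];T=np.linalg.inv(c['view']); g=c['image'].min(2).astype(int)
    v,u=np.mgrid[:384,:512]
    d=np.stack([(u-K[0,2])/K[0,0],-(v-K[1,2])/K[1,1],-np.ones(u.shape)],-1)@T[:3,:3].T
    q=T[:3,3]+d*((.019-T[2,3])/d[...,2])[...,None]; p=(q[...,:2]-o)@R.T*1e3
    blk=(abs(p[...,1]+71)<16)&(abs(p[...,0])<18); ref=np.median(g[blk]); m=blk&(g<ref-18)
    x,y=p[m].T; print(n,ref,m.sum(),'x',x.min().round(1),x.max().round(1),'y',y.min().round(1),y.max().round(1))
    ys,xs=np.where(blk); s=g[ys.min():ys.max()+1,xs.min():xs.max()+1]; print(xs.min(),ys.min()); print(s)
    for e in ('corner',):
        if n=='side':
            uu,vv=279.9,329.8; dd=T[:3,:3]@[(uu-K[0,2])/K[0,0],-(vv-K[1,2])/K[1,1],-1]; Q=T[:3,3]+dd*(.019-T[2,3])/dd[2]; print(R@(Q[:2]-o)*1e3)
```

```text
top 161.0 28 x -10.1 10.3 y -79.6 -66.5
373 231
[[162 165 161 159 162 162 161 159 161 158 164 161 160 165 168 127]
 [160 159 162 167 163 163 160 164 167 161 162 164 161 165 166 141]
 [160 160 158 162 158 162 162 159 162 166 162 160 162 159 167 142]
 [162 159 162 161 159 162 159 166 163 158 165 164 164 160 164 156]
 [164 161 164 163 151 139 139 137 131 123 128 154 165 166 165 163]
 [161 161 159 152 147 146 141 148 142  91  80 147 163 161 164 165]
 [162 159 163 151 157 164 160 166 166  99  58 142 163 160 161 169]
 [157 161 166 162 163 162 167 165 167 103  55 131 162 162 164 163]
 [163 159 162 161 163 160 159 165 163 109  57 106 156 163 164 163]
 [159 161 164 162 166 162 161 165 164 113  61  93 150 164 164 165]
 [164 160 160 161 159 160 162 163 169 121  60  74 148 164 160 165]
 [162 161 165 159 163 162 163 164 165 146  96  88 144 161 163 164]
 [161 159 160 160 158 149 150 160 165 164 143 136 155 165 160 161]
 [162 165 162 162 159 150 155 158 162 164 163 162 164 162 160 165]
 [161 163 159 163 160 162 161 163 160 162 162 159 165 164 165 162]
 [166 161 161 160 159 164 165 161 163 164 159 1
[... 1597 characters left out ...]
96 196 196 196 195 196 196 195 196 196 196 196 195 195 196 196 196
  196 196 195 196 195]
 [195 196 197 196 195 195 196 195 195 195 196 196 197 196 196 196 196 196
  195 195 194 195 197]
 [196 195 195 195 195 196 195 195 196 196 196 195 197 195 196 196 196 196
  195 195 196 196 196]
 [196 195 195 196 196 196 195 196 195 196 195 197 196 196 195 194 195 196
  196 196 198 199 202]
 [195 195 196 195 196 195 196 196 197 195 196 196 195 195 195 195 196 196
  198 199 202 172 139]
 [197 196 196 195 195 196 195 195 196 195 196 195 194 195 196 196 196 197
  200 170 146 111  80]
 [196 195 196 197 196 195 195 196 195 195 196 195 195 197 196 197 199 203
  174 117  83  75  74]]
[  8.94662848 -62.50553104]
```

Emit:
{"method": "step_arm", "body": {
  "delta_pos": [
    [-0.6,-0.33,0],
    [-0.8,-0.45,0],
    [-0.8,-0.45,0],
    [-0.8,-0.45,0],
    [-0.8,-0.45,0],
    [-0.8,-0.45,0],
    [-0.8,-0.45,0],
    [-0.6,-0.33,-0.2],
    [-0.3,-0.17,-0.3],
    [0,0,-0.3],
    [0,0,0],
    [0,0,0]
  ],
  "turn": [0.25,0.25,0.25,0.25,0.25,0.25,0.25,0.25,0.2,0,0,0]
}}

```text
time: 27.5
ee_pos: [0.4531, -0.2969, 0.0884]
eef_rot: [0.663, 0.749, 0.0, -0.0]
ft_force: [-0.3, 0.5, 0.4]
width: 0.0141
grip_force: 30.0
```

Run:
```python
from h import *
s=read_state(); print(s['ee_pos'],s['width'],np.degrees(2*np.arctan2(s['eef_rot'][1],s['eef_rot'][0])),s['ft_force'])
c=camera('top');w=cloud(c);np.savez('top2.npz',**c)
cs=camera('side');np.savez('side2.npz',**cs)
cv2.imwrite('pics/n2.png',cv2.hconcat([cv2.resize(i[...,::-1],(390,390),interpolation=2) for i in (c['image'][200:265,350:415],cs['image'][280:345,240:305])]))
```

```text
[ 0.45310587 -0.2968698   0.08843215] 0.014139869291421466 96.99412428738847 [-0.29024998  0.49904127  0.4432295 ]
```

View pics/n2.png

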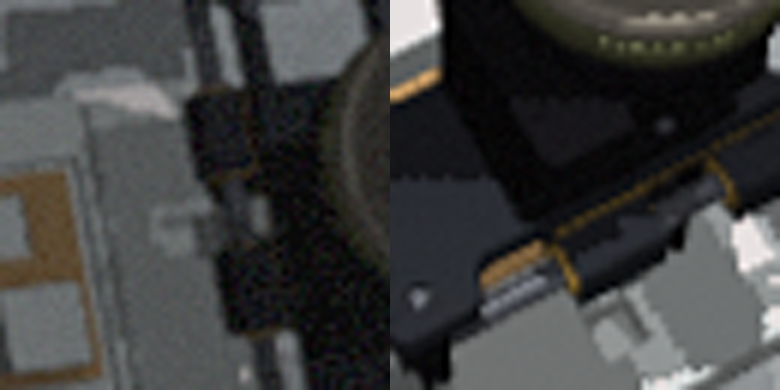

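The gripper sits above the nest and hides the cartridge, so I go down slowly and watch the force.

Emit:
{"method": "step_arm", "body": {
  "delta_pos": [
    [0.04,-0.04,-0.4],
    [0,0,-0.5],
    [0,0,-0.5],
    [0,0,-0.3],
    [0,0,0],
    [0,0,-0.1],
    [0,0,-0.1],
    [0,0,-0.1],
    [0,0,0]
  ],
  "turn": [0,0,0,0,0,0,0,0,0]
}}

```text
time: 28.5
ee_pos: [0.4534, -0.2986, 0.0384]
eef_rot: [0.663, 0.749, 0.0, -0.0]
ft_force: [-0.1, -0.4, 0.4]
width: 0.0141
grip_force: 30.0
```

Emit:
{"method": "step_arm", "body": {
  "delta_pos": [
    [0,0,-0.1],
    [0,0,-0.1],
    [0,0,-0.1],
    [0,0,-0.1],
    [0,0,-0.05],
    [0,0,0]
  ],
  "turn": [0,0,0,0,0,0]
}}

```text
time: 29.1
ee_pos: [0.4534, -0.2985, 0.0271]
eef_rot: [0.663, 0.749, 0.0, -0.0]
ft_force: [0.4, 0.6, 0.2]
width: 0.0136
grip_force: 30.0
```

Now the last millimetre or so, until contact.

Emit:
{"method": "step_arm", "body": {
  "delta_pos": [
    [0,0,-0.04],
    [0,0,-0.03],
    [0,0,0]
  ],
  "turn": [0,0,0],
  "newtons": 8
}}

```text
time: 29.4
ee_pos: [0.4537, -0.2989, 0.0264]
eef_rot: [0.663, 0.749, -0.0, 0.0]
ft_force: [-2.8, 1.6, 7.7]
width: 0.0141
grip_force: 8.0
```

Emit:
{"method": "step_arm", "body": {
  "delta_pos": [
    [0,0,0],
    [0,0,0],
    [0,0,0],
    [0,0,0.2],
    [0,0,0.5],
    [0,0,1],
    [0,0,1],
    [0,0,1],
    [0,0,1],
    [0,0,1],
    [0,0,1],
    [0,0,1]
  ],
  "turn": [0,0,0,0,0,0,0,0,0,0,0,0],
  "grip": 0.6
}}

```text
time: 30.6
ee_pos: [0.4536, -0.2984, 0.2203]
eef_rot: [0.663, 0.749, 0.0, 0.001]
ft_force: [0.9, 0.3, 0.3]
width: 0.0347
grip_force: 0.0
```

Emit:
{"method": "step_arm", "body": {
  "delta_pos": [
    [-0.1,-1,0],
    [-0.1,-1,0],
    [-0.1,-1,0],
    [-0.1,-1,0],
    [-0.1,-1,0],
    [-0.1,-1,0],
    [-0.1,-1,0],
    [-0.1,-1,0],
    [0,0,0],
    [0,0,0]
  ],
  "turn": [0,0,0,0,0,0,0,0,0,0]
}}

```text
time: 31.6
ee_pos: [0.4335, -0.4985, 0.2186]
eef_rot: [0.663, 0.749, 0.0, 0.0]
ft_force: [0.3, 0.3, 0.4]
width: 0.0346
grip_force: 0.0
```

```bash
python3 - <<'E'
from m import *
print(read_state()['ee_pos'])
a=np.radians(6.8); R=np.array([[np.cos(a),np.sin(a)],[-np.sin(a),np.cos(a)]]); o=np.array([.4452,-.229])
for n in ['top','side']:
    c=camera(n); w=cloud(c); p=(w[...,:2]-o)@R.T*1e3; Z=w[...,2]*1e3
    m=(abs(p[...,0])<30)&(p[...,1]<-45)&(p[...,1]>-100)&(Z>26)&(Z<90)
    t=m&(Z>np.percentile(Z[m],90)-5)
    print(n,'cart top z',np.percentile(Z[m],95),'x',p[t][:,0].min(),p[t][:,0].max(),'y',p[t][:,1].min(),p[t][:,1].max())
    S=(w[...,0]>.55)&(w[...,0]<.66)&(w[...,1]<-.13)&(w[...,1]>-.29)&(Z>45); k,l,st,ce=cv2.connectedComponentsWithStats(S.astype(np.uint8))
    print([w[l==i].mean(0).round(3) for i in range(1,k) if st[i,4]>6])
    b=(Z>110)&(abs(w[...,1])<.1)&(w[...,0]>.35)&(w[...,0]<.65); print('bottle',np.nanmean(w[b],0),Z[b].max())
    d=np.load(n+'0.npz'); 
    if n=='top': print('round pack diff',np.abs(c['image'][155:192,122:170].astype(int)-d['image'][155:192,122:170]).mean())
E
python3 t.py
```

```text
[ 0.43353045 -0.49851917  0.21863545]
top cart top z 55.3901586995555 x -5.723784904632586 8.099482650216537 y -82.41798679446664 -60.55078146742152
[array([ 0.615, -0.174,  0.057]), array([ 0.603, -0.245,  0.056])]
bottle [ 5.45017077e-01 -3.97417406e-04  1.29999801e-01] 134.19290581961462
round pack diff 3.4906156156156154
[ 0.43418815 -0.49750748  0.2188045 ] [ 0.4171324   0.90802373 -0.43031158] 0.03477985631597335
top 531 tilt 0.3702109073607664
  x [-49.3  50.8] y [-27.5  22.1] z [ 5.5  8.9 12.9] yaw ((438.1077880859375, -166.738525390625), (102.22785949707031, 50.449058532714844), 7.203174114227295)
top 395 tilt 0.5748787827043538
  x [-48.   31.8] y [-95.2 -45.6] z [ 5.2  9.  14.6] yaw ((437.72882080078125, -234.83636474609375), (80.6568374633789, 50.58998107910156), 7.232815265655518)Traceback (most recent call last):
  File "<stdin>", line 7, in <module>
    return _quantile_unchecked(
        a, q, axis, out, overwrite_input, method, keepdims, weights)
    return _ureduce(a,
                    func=_quantile_ureduce_func,
    ...<5 lines>...
                    overwrite_input=overwrite_input,
                    method=method)
    r = func(a, **kwargs)
    result = _quantile(arr,
                       quantiles=q,
    ...<2 lines>...
                       out=out,
                       weights=wgt)
    slices_having_nans = np.isnan(arr[-1, ...])
                                  ~~~^^^^^^^^^
IndexError: index -1 is out of bounds for axis 0 with size 0
```

The cartridge stands upright at the right height, both packs lie flat in their pockets, and the bystanders haven't moved. Handing in.

```bash
python3 -c "
from bench import *
print(close_job())"
```

```text
the job is handed in; nothing more can be done
None
```

I handed the job in after about 32 s of robot time: both packs lie flat in their pockets and the tall cartridge stands in the nest (the final check was top camera only, as the side view of the nest was blocked), and the bystanders were left in place.

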